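# Crank a worm-driven tilting table on to its 20 degree mark

### The job

The tilting table with the clamped wooden block has to be set for drilling at 20 degrees; its pointer now stands near the 10 degree mark. Turn the handwheel on top of the worm by its upright handle, several turns clockwise seen from above, until the pointer stands at the long, broad 20 degree mark (third mark from the bottom; within 2 degrees), then let go. Do not push the loose things around it out of place.

Things in the scene. Friction and masses are not known exactly. Their poses are not given: they have to be found in the camera images.
- stage: tilting table on a grey base 180x290x14 mm, fixed to the counter. Origin under the base, x to its back, y left. Tilt axis along x at y +40, z 85 mm. Front left: upright scale arc, black marks every 10 degrees from 0 (lowest) to 40; the 20 mark is longer and broader. A slim dark pointer on the brass wheel moves along it. Table and block stay below z 185, y > -50 mm. Right front: handwheel
- handle_grip (a point): middle of the handwheel's black upright handle, the point to grip or push. A round vertical sleeve 15 to 16 mm thick, 46 mm tall (from 26 mm below this point to 20 mm above); it spins freely on its pin, so a gripper may hold it without turning while going round in a circle
- wheel_centre (a point): point on the handwheel's vertical axis, at the height of handle_grip. The handle goes round it on a circle of 32 mm radius. The steel wheel is 84 mm across; its rim's top is 28 mm below this point, its hub's top 24 mm below. Nothing stands above it
- scale_20 (a point): inner end of the 20 degree mark on the fixed scale, on its front face, 80 mm from the tilt axis
- pointer_tip (a point): tip of the table's pointer, 77 mm from the tilt axis, in front of the scale
- handwheel (a joint): turn of the handwheel, rad, counted over all turns; grows clockwise seen from above; at 0 the handle lies behind the axis (stage +x). Starts between 17.6 and 32.7, stop at 105. Friction 0.03 N m; it stays where it is left
- table (a joint): tilt of the table, rad; 0 is level, grows as its left edge and the pointer rise; starts between 7 and 13 degrees. Geared to the handwheel: one full turn clockwise raises it 2.5 degrees (table = handwheel / 144), four turns make one 10 degree division. Pushing the table does not move it
- oil_bottle: squeeze oil bottle, 41 mm across, 118 mm tall, standing just right of the stage; origin under its centre
- gear_brass: loose brass gear, 42 mm across, 10 mm thick, lying in front of the stage; origin under its centre
- driver_2: screwdriver 133 mm long, lying in front of the stage; origin under its centre
- grease_tin: round tin, 57 mm across, 24 mm high, right of the stage; origin under its centre
- clear_box: clear lidded box 94x68x34 mm, to the right; origin under its centre
- eye_loupe: black eye loupe, 41 mm across, 40 mm high, left of the stage; origin under its centre

How it is judged:
At the end, for the whole second after the job is handed in: the table's tilt is between 18 and 22 degrees (pointer at the 20 degree mark) and the handwheel is at rest (value of joint table between 0.314159 and 0.383973 rad and velocity of joint handwheel between -0.1 and 0.1 rad/s); the robot touches nothing.
It fails at once if a loose thing beside the stage is moved by more than 30 mm (distance of any of oil_bottle, gear_brass, driver_2, grease_tin, clear_box, eye_loupe from where it was at the start of the episode above 0.03 m).
It also fails if it takes over 64 s, if anything falls off the work surface, if the arm or the gripper's body presses on something with over 40 N, if the wrist force passes 120 N, or if a joint passes its speed limit or range.

### The arm

A 7-joint arm with a two-finger parallel gripper is mounted at the origin on a cart in front of the work surface, level with it; the furniture and walls round the work are solid. World frame = base frame: x ahead of the robot, y to its left, z up, the work surface at z = 0. Lengths are in m, angles in rad, forces in N, time in s.
With the tool pointing down it reaches from about 0.425 to 0.8 m from the base axis. Payload 8.3 kg.
Tool frame: the origin (TCP) lies on the centre line of the jaws, within the pads' length; the fingertips stand 22 mm ahead of it and the grasp point (between the pads) lies 3 mm ahead of it; z points along the fingers, y is the line along which they close (so a half turn about z gives the same grasp; the last joint's range is limited). The gripper opens to 85 mm and grips with 20 to 120 N. Pads are 22 mm wide; open, the fingers measure 114 mm over their backs; the gripper's body (76 mm by 85 mm) begins 54 mm behind the grasp point. The pads swing forward as they close: fully open they stand 13 mm farther back than shut.
Start: joints at [-1.312, 0.383, 0.016, 1.37, -0.006, 1.388, -0.046], TCP at [0.198, 0.593, 0.253] pointing down, gripper open.
Joint ranges: [-2.95, 2.95], [-0.25, 2.06], [-1.52, 1.56], [0.18, 2.33], [-1.44, 4.58], [0.02, 2.06], [-3.01, 3.01]. Speed limits (rad/s): [2.39, 2.39, 3.01, 3.01, 3.14, 3.14, 3.14].

### API

Orientations are given as a rotation vector (axis times angle).
In Python, from cell import manip gives the robot as it stands.
- The arm moves only by the shell command python3 -m pendant 'ROWS'. ROWS is text: rows parted by semicolons, each of 7 numbers parted by spaces: the shift along the tool's x, y, z scaled (see below), then the turn, a rotation vector about the tool's x, y, z scaled (see below), then the opening, from 0 (shut) to 1 (fully open). A call has 1 to 8 rows; each row shifts and turns the commanded pose from where the row before left it, along the tool's axes as they then stand; what a row does not reach is not made up. The controller multiplies each number of a shift by 25 mm and each number of a turn by pi rad. A row lasts 1/12 s, in which the tool goes at most 41.7 mm and 7.16 degrees, less where a joint would pass 70% of its speed; a pose out of reach is approached as far as the arm can. A call with a number of a shift or a turn outside -1 to 1 is refused whole. A call with a gripper value outside its range is refused whole. The fingers move at their own pace and stop on an object; the grip force is fixed at half the most. Time passes only in rows, so rows that do not move let the fingers close. It gives the time, the measured TCP pose, the force, the opening and the grip force at its end, in the units of the state.
- manip.get_state(): the state, without advancing time (a new reading comes with each control period).
- manip.grab_frame(name): name is "scene" or "top"; returns a dict with "frame" (384x512x3 uint8, red, green, blue), "depth" (384x512 float32, m along the optical axis (not along the pixel's ray), 0 where there is no reading), "mtx" (3x3 intrinsics, pixels), "eye" and "rotation" of the camera in the world. Camera axes: x right, y up, looking along -z (the intrinsics and any distortion apply to the point x, -y, -z); pixel columns grow to the right and rows downward; lengths in m; the calibration is good to about 2 mm. A picture is of the moment at which its call begins.
- manip.hand_in(): hands the job in; it is judged then, once.
The state is a dict: "clock": time; "q": joint angles; "joint_velocities": joint speeds; "joint_torque": joint torques, N m; "eef_pos": TCP position; "eef_rot": TCP orientation; "ft_force": force on the tool from outside, world axes, zero at the start; "wrist_torque": the same for the moment, N m; "opening": finger opening in m; "finger_force": force on a finger pad.
Only numpy, scipy, OpenCV 4.12 (cv2) and the standard library are available. Lean on these libraries where they do the work, as an engineer would, in place of code of your own. Each camera call takes 0.05 s, during which the arm holds its last target. There are 200 camera calls.

## Working session

There is one attempt and no reset: what is moved stays moved. The work goes in short steps, Python scripts to look and compute and a shell command to move; the robot and the scene stay as the last step left them, time stands still between calls to the robot, and variables do not carry over. Pictures are saved under pics/ and viewed, at most 10 in all, crops included, and the job is handed in when it is done.

```bash
mkdir -p pics; python3 - <<'E'
from cell import manip
import cv2,pickle
for n in("scene","top"):
    f=manip.grab_frame(n); pickle.dump(f,open(n+".pkl","wb")); cv2.imwrite(f"pics/{n}0.png",cv2.cvtColor(f["frame"],cv2.COLOR_RGB2BGR)); print(n,f["mtx"].round(1).tolist(),f["eye"],f["rotation"].round(3).tolist(),[k for k in f])
print(manip.get_state())
E
```

```text
scene [[449.3, 0.0, 256.5], [0.0, 449.3, 188.8], [0.0, 0.0, 1.0]] [-0.21174077 -0.69810341  0.81794252] [0.87, -0.455, -0.839] ['frame', 'depth', 'mtx', 'eye', 'rotation']
top [[457.9, 0.0, 250.9], [0.0, 457.9, 193.5], [0.0, 0.0, 1.0]] [ 0.33443169 -0.14638106  1.66615995] [0.113, -0.117, -1.594] ['frame', 'depth', 'mtx', 'eye', 'rotation']
{'clock': 0.1, 'q': array([-1.31187432,  0.38416303,  0.01637347,  1.37105464, -0.00631916,
        1.38820346, -0.04649386]), 'joint_velocities': array([ 0.0003774 , -0.00325591, -0.00153432, -0.00369931, -0.00031699,
       -0.00020558, -0.00087053]), 'joint_torque': array([ 3.53431133e-03, -6.29124928e+01,  8.47780500e-01, -3.72755063e+01,
        1.67551223e-02,  1.04143296e-02,  5.13018688e-05]), 'eef_pos': array([0.19750902, 0.59252954, 0.25237071]), 'eef_rot': array([-5.03188762e-01, -3.10074983e+00,  2.76138578e-03]), 'ft_force': array([-0.10921265, -0.54374316,  0.28663936]), 'wrist_torque': array([ 0.03290778,  0.00278382, -0.03609645]), 'finger_force': 0.0, 'opening': 0.08529031842559416}
```

View pics/scene0.png

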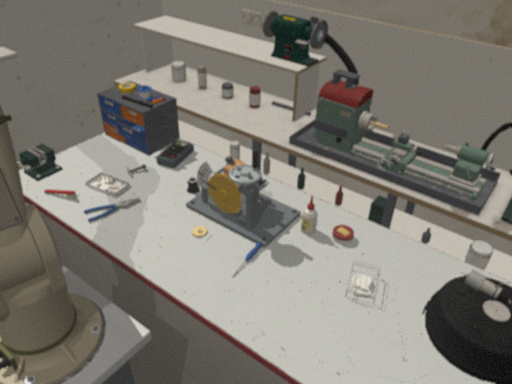

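View pics/top0.png

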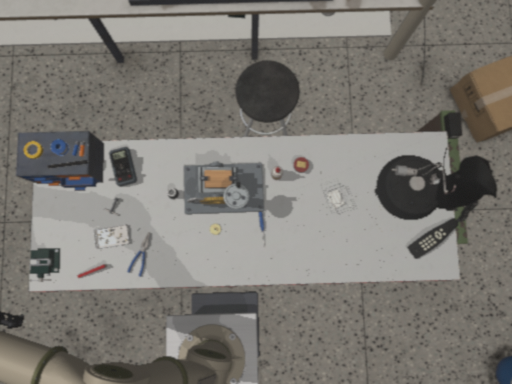

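The scene view shows the stage at about (243,205), the oil bottle at (309,217), gear at (200,231) and driver at (248,257). The top view shows the handwheel near (236,195), with the handle somewhere on it. I'll enlarge both.

```bash
cat > h.py <<'E'
import numpy as np,cv2,pickle
from scipy.spatial.transform import Rotation as R
def ray(f,u,v):
    K=f["mtx"]; d=np.array([(u-K[0,2])/K[0,0],-(v-K[1,2])/K[1,1],-1]); return R.from_rotvec(f["rotation"]).as_matrix()@d
def onz(f,u,v,z):
    d=ray(f,u,v); return f["eye"]+d*(z-f["eye"][2])/d[2]
def dep(f,u,v): return f["eye"]+ray(f,u,v)*f["depth"][int(v),int(u)]
def proj(f,p):
    c=R.from_rotvec(f["rotation"]).as_matrix().T@(np.array(p)-f["eye"]); K=f["mtx"]
    return np.array([K[0,2]+K[0,0]*c[0]/-c[2],K[1,2]+K[1,1]*c[1]/c[2]])
def crop(f,u0,v0,w,h,s):
    return cv2.resize(cv2.cvtColor(f["frame"],cv2.COLOR_RGB2BGR)[v0:v0+h,u0:u0+w],None,fx=s,fy=s,interpolation=cv2.INTER_CUBIC)
E
python3 - <<'E'
from h import *
s=pickle.load(open("scene.pkl","rb"));t=pickle.load(open("top.pkl","rb"))
a=crop(s,180,140,160,120,4);b=crop(t,175,150,130,100,4)
im=np.zeros((480,640,3),np.uint8)
cv2.imwrite("pics/s1.png",a);cv2.imwrite("pics/t1.png",b)
for u,v in((184,163),(264,163),(266,213),(184,213)):print(onz(t,u,v,.014).round(3))
print(dep(t,236,195).round(3),dep(t,228,195).round(3))
E
```

```text
[0.697 0.09  0.014]
[ 0.689 -0.205  0.014]
[ 0.504 -0.206  0.014]
[0.512 0.091 0.014]
[ 0.548 -0.104  0.185] [ 0.55  -0.077  0.179]
```

View pics/s1.png

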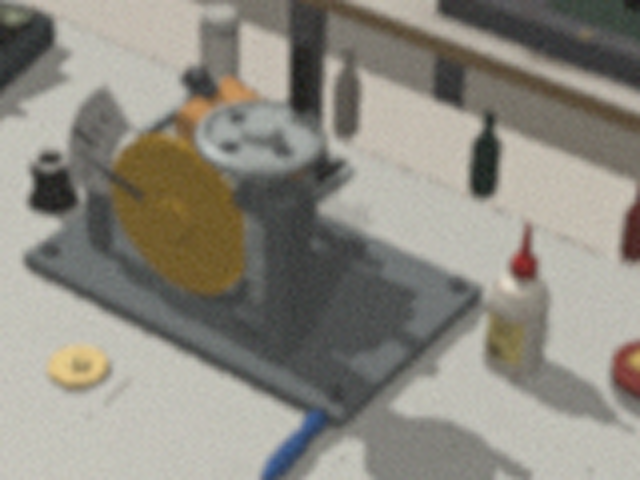

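View pics/t1.png

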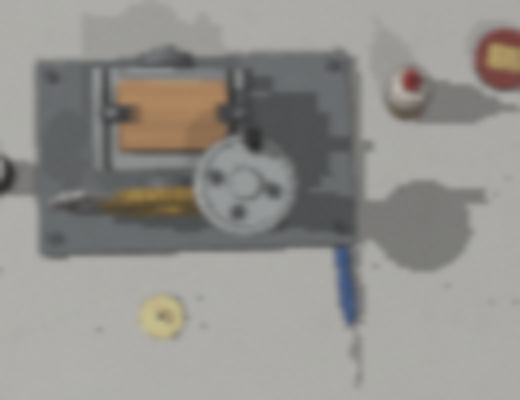

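```bash
python3 - <<'E'
from h import *
s=pickle.load(open("scene.pkl","rb"));t=pickle.load(open("top.pkl","rb"))
for n,f,(u0,v0,w,h) in(("top",t,(210,170,50,50)),("scene",s,(220,140,60,50))):
    v,u=np.mgrid[v0:v0+h,u0:u0+w]; P=np.array([dep(f,a,b) for a,b in zip(u.ravel(),v.ravel())]); I=f["frame"][v.ravel(),u.ravel()].astype(int)
    m=(P[:,2]>.195)&(P[:,2]<.27)&(P[:,0]>.45)&(P[:,0]<.68);print(n,"high",m.sum(),np.c_[u.ravel(),v.ravel(),(P*1000).astype(int),I.sum(1)][m][:40].tolist())
    m=(P[:,2]>.16)&(P[:,2]<.195)&(abs(P[:,0]-.55)<.07)&(abs(P[:,1]+.1)<.07)&(I.min(1)>110)
    q=P[m];print(len(q),np.median(q,0),q.min(0),q.max(0))
    c=np.c_[u.ravel(),v.ravel()][m].astype(np.float32);print(cv2.minEnclosingCircle(c),c.mean(0))
E
```

```text
top high 24 [[236, 182, 583, -106, 226, 206], [237, 182, 583, -109, 229, 174], [238, 182, 582, -112, 231, 169], [236, 183, 579, -106, 230, 207], [237, 183, 578, -109, 236, 161], [238, 183, 579, -112, 233, 153], [239, 183, 579, -115, 229, 159], [235, 184, 578, -102, 219, 305], [236, 184, 576, -105, 231, 219], [237, 184, 575, -109, 236, 163], [238, 184, 575, -112, 233, 149], [239, 184, 576, -115, 229, 160], [236, 185, 573, -105, 229, 229], [237, 185, 573, -109, 230, 164], [238, 185, 573, -112, 230, 140], [239, 185, 573, -115, 226, 150], [236, 186, 572, -105, 217, 295], [237, 186, 570, -108, 225, 193], [238, 186, 570, -112, 228, 141], [239, 186, 572, -115, 215, 160], [236, 187, 572, -104, 199, 368], [237, 187, 570, -108, 208, 280], [238, 187, 570, -111, 205, 214], [239, 187, 572, -114, 195, 215]]
424 [ 0.54436596 -0.1002106   0.18087858] [ 0.50542803 -0.14305756  0.16860105] [ 0.58575362 -0.06088844  0.19376279]
((235.36624145507812, 195.67198181152344), 12.65170955657959) [235.05424 196.40094]
scene high 84 [[254, 151, 577, -106, 231, 150], [255, 151, 580, -107, 230, 149], [256, 151, 5
[... 715 characters left out ...]
7, 155, 575, -118, 225, 132], [252, 156, 571, -105, 218, 326], [253, 156, 565, -113, 224, 156], [254, 156, 571, -111, 221, 105], [255, 156, 570, -115, 223, 111], [256, 156, 575, -115, 221, 120], [257, 156, 577, -117, 221, 117], [252, 157, 570, -106, 217, 335], [253, 157, 565, -113, 222, 157], [254, 157, 570, -112, 219, 93], [255, 157, 570, -115, 220, 120], [256, 157, 572, -117, 220, 127], [257, 157, 574, -118, 219, 130], [252, 158, 569, -106, 214, 331], [253, 158, 567, -112, 217, 130], [254, 158, 566, -115, 219, 116]]
416 [ 0.53666008 -0.10454454  0.18096634] [ 0.5019845  -0.14447585  0.17654786] [ 0.58199541 -0.06169815  0.19115352]
((244.5, 173.5), 15.700418472290039) [243.54808 173.7548 ]
```

```bash
cat > go.py <<'E'
import sys
from h import *
from cell import manip
s=manip.get_state(); T=np.array(list(map(float,sys.argv[1:4])))
r=R.from_rotvec(s["eef_rot"]); d=T-s["eef_pos"]
print("t",round(s["clock"],2),"pos",s["eef_pos"].round(4),"F",s["ft_force"].round(1),"open",s["opening"].round(4),"ff",round(float(s["finger_force"]),1),"q",s["q"].round(2))
print("toolx",r.as_matrix()[:,0].round(3),"tooly",r.as_matrix()[:,1].round(3))
print("shift units",(r.inv().apply(d)/.025).round(2))
D=R.from_matrix([[1,0,0],[0,-1,0],[0,0,-1]])
for D in(R.from_matrix([[1,0,0],[0,-1,0],[0,0,-1]]),R.from_matrix([[-1,0,0],[0,1,0],[0,0,-1]])): print("turn deg/units", ((r.inv()*D).as_rotvec()*180/np.pi).round(1),((r.inv()*D).as_rotvec()/np.pi).round(4))
E
python3 go.py .575 -.111 .30; python3 - <<'E'
from h import *
t=pickle.load(open("top.pkl","rb"));s=pickle.load(open("scene.pkl","rb"))
print([dep(s,180+u/4,140+v/4).round(3).tolist() for u,v in((80,145),(100,160),(130,187),(95,110),(175,208))])
# stage frame from base corners, tilt axis in world
c=np.array([onz(t,u,v,.014) for u,v in((184,163),(264,163),(266,213),(184,213))]);print(c.mean(0))
E
```

```text
[[0.54, 0.054, 0.106], [0.543, 0.038, 0.098], [0.539, 0.006, 0.091], [0.541, 0.038, 0.141], [0.534, -0.04, 0.097]]
[ 0.60030046 -0.05755119  0.014     ]Traceback (most recent call last):
  File "go.py", line 6, in <module>
    print("t",round(s["clock"],2),"pos",s["eef_pos"].round(4),"F",s["ft_force"].round(1),"open",s["opening"].round(4),"ff",round(float(s["finger_force"]),1),"q",s["q"].round(2))
                                                                                                ^^^^^^^^^^^^^^^^^^
AttributeError: 'float' object has no attribute 'round'
```

```bash
sed -i 's/s\["opening"\].round(4)/round(float(s["opening"]),4)/' go.py; python3 go.py .575 -.111 .30
```

```text
t 0.1 pos [0.1975 0.5925 0.2524] F [-0.1 -0.5  0.3] open 0.0853 ff 0.0 q [-1.31  0.38  0.02  1.37 -0.01  1.39 -0.05]
toolx [-0.949  0.316 -0.   ] tooly [ 0.316  0.949 -0.002]
shift units [-23.22 -21.93  -1.87]
turn deg/units [-0.000e+00  1.000e-01  1.616e+02] [-1.000e-04  8.000e-04  8.976e-01]
turn deg/units [ -0.1  -0.  -18.4] [-6.000e-04 -1.000e-04 -1.024e-01]
```

```bash
python3 -m pendant '0 0 -0.7 0 0 -0.034 1;0 0 -0.7 0 0 -0.034 1;0 0 -0.7 0 0 -0.034 1;-0.3 -0.5 0 0 0 0 1;-0.52 -0.97 0 0 0 0 1;-0.52 -0.97 0 0 0 0 1;-0.52 -0.97 0 0 0 0 1;-0.52 -0.97 0 0 0 0 1'
python3 -m pendant '-0.52 -0.97 0 0 0 0 1;-0.52 -0.97 0 0 0 0 1;-0.52 -0.97 0 0 0 0 1;-0.52 -0.97 0 0 0 0 1;-0.52 -0.97 0 0 0 0 1;-0.52 -0.97 0 0 0 0 1;-0.52 -0.97 0 0 0 0 1;-0.52 -0.97 0 0 0 0 1'
python3 -m pendant '-0.52 -0.97 0 0 0 0 1;-0.52 -0.97 0 0 0 0 1;-0.52 -0.97 0 0 0 0 1;-0.52 -0.97 0 0 0 0 1;-0.52 -0.97 0 0 0 0 1;-0.52 -0.97 0 0 0 0 1;-0.52 -0.97 0 0 0 0 1;-0.52 -0.97 0 0 0 0 1'; python3 go.py .575 -.111 .30
```

```text
clock: 0.77
eef_pos: [0.2574, 0.482, 0.3052]
eef_rot: [-0.002, -3.141, 0.001]
ft_force: [0.6, 0.7, -0.3]
opening: 0.0857
finger_force: 0.0
clock: 1.43
eef_pos: [0.361, 0.2878, 0.3055]
eef_rot: [-0.002, -3.141, 0.001]
ft_force: [0.6, 0.2, 0.3]
opening: 0.0854
finger_force: 0.0
clock: 2.1
eef_pos: [0.4647, 0.0937, 0.3056]
eef_rot: [-0.002, -3.141, 0.0]
ft_force: [0.9, -0.1, -0.7]
opening: 0.0853
finger_force: 0.0
t 2.1 pos [0.4647 0.0937 0.3056] F [ 0.9 -0.1 -0.7] open 0.0853 ff 0.0 q [-0.68  0.02  0.43  1.69 -0.01  1.43  1.32]
toolx [-1.     0.001  0.001] tooly [ 0.001  1.    -0.   ]
shift units [-4.42 -8.18  0.22]
turn deg/units [ -0.    0.  179.9] [-3.000e-04  1.000e-04  9.996e-01]
turn deg/units [-0.  -0.  -0.1] [-0.     -0.0002 -0.0004]
```

```bash
python3 -m pendant '-0.53 -0.98 0 0 0 0 1;-0.53 -0.98 0 0 0 0 1;-0.53 -0.98 0 0 0 0 1;-0.53 -0.98 0 0 0 0 1;-0.53 -0.98 0 0 0 0 1;-0.53 -0.98 0 0 0 0 1;-0.53 -0.98 0 0 0 0 1;-0.53 -0.98 0 0 0 0 1'
python3 -m pendant '0 0 0 0 0 0 1;0 0 0 0 0 0 1'; python3 go.py .575 -.111 .22
python3 - <<'E'
from h import *
from cell import manip
f=manip.grab_frame("scene");pickle.dump(f,open("s2.pkl","wb"));a=crop(f,200,110,120,90,6);cv2.imwrite("pics/s2.png",a)
print((proj(f,[.575,-.111,.211])-[200,110])*6)
E
```

```text
clock: 2.77
eef_pos: [0.5705, -0.1022, 0.3054]
eef_rot: [-0.001, -3.141, -0.0]
ft_force: [0.6, 0.7, -0.1]
opening: 0.0856
finger_force: 0.0
clock: 2.93
eef_pos: [0.57, -0.103, 0.305]
eef_rot: [-0.008, -3.14, 0.002]
ft_force: [-0.7, 0.2, 0.4]
opening: 0.0854
finger_force: 0.0
t 2.93 pos [ 0.57  -0.103  0.305] F [-0.7  0.2  0.4] open 0.0854 ff 0.0 q [-0.35  0.3   0.62  1.43 -0.17  1.47  1.83]
toolx [-1.     0.005  0.002] tooly [ 0.005  1.    -0.001]
shift units [-0.21 -0.32  3.4 ]
turn deg/units [-2.000e-01  1.000e-01  1.797e+02] [-9.000e-04  6.000e-04  9.985e-01]
turn deg/units [-0.1 -0.1 -0.3] [-0.0004 -0.0005 -0.0015]
[327.05621229 293.34329312]
```

View pics/s2.png

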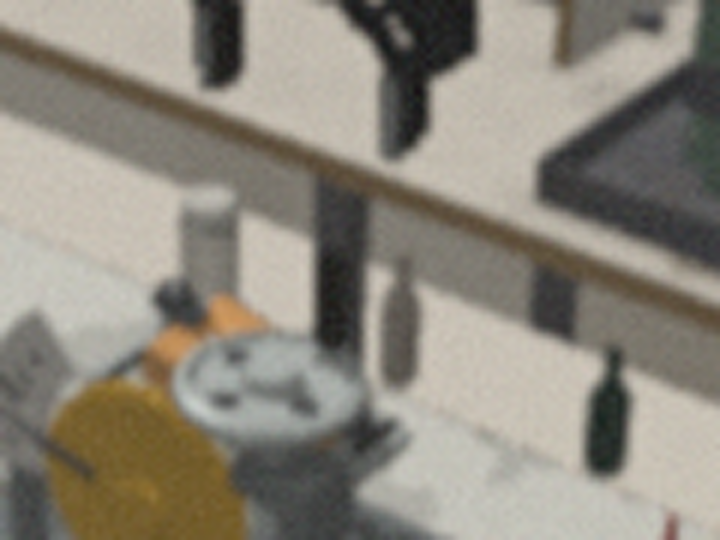

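The two black fingers are at (220,45) and (405,110). They sit above and either side of the handle, which is at (335,300), in front of the dark shelf leg. The descent is clear.

```bash
python3 -m pendant '-0.2 -0.36 0.5 0 0 0 1;0 0 0.8 0 0 0 1;0 0 0.8 0 0 0 1;0 0 0.8 0 0 0 1;0 0 0.5 0 0 0 1;0 0 0 0 0 0 1'; python3 go.py .575 -.112 .22
python3 -m pendant '0 0 0 0 0 0 0;0 0 0 0 0 0 0;0 0 0 0 0 0 0;0 0 0 0 0 0 0;0 0 0 0 0 0 0;0 0 0 0 0 0 0;0 0 0 0 0 0 0;0 0 0 0 0 0 0';python3 go.py .575 -.112 .22
```

```text
clock: 3.48
eef_pos: [0.5735, -0.1086, 0.2169]
eef_rot: [0.001, -3.136, -0.002]
ft_force: [-0.2, 1.6, -0.6]
opening: 0.085
finger_force: 0.0
t 3.48 pos [ 0.5735 -0.1086  0.2169] F [-0.2  1.6 -0.6] open 0.085 ff 0.0 q [-0.33  0.35  0.6   1.56 -0.21  1.3   1.87]
toolx [-1.    -0.001  0.006] tooly [-0.001  1.     0.001]
shift units [-0.06 -0.13 -0.13]
turn deg/units [ 5.0e-01  1.0e-01 -1.8e+02] [ 2.800e-03  5.000e-04 -9.998e-01]
turn deg/units [ 0.1 -0.3  0. ] [ 0.0003 -0.0018  0.0002]
clock: 4.15
eef_pos: [0.5755, -0.1102, 0.2215]
eef_rot: [0.002, 3.14, -0.0]
ft_force: [-0.5, 0.2, 5.7]
opening: 0.0139
finger_force: 58.6
t 4.15 pos [ 0.5755 -0.1102  0.2215] F [-0.5  0.2  5.7] open 0.0139 ff 58.6 q [-0.33  0.35  0.61  1.56 -0.2   1.3   1.87]
toolx [-1.     0.001 -0.001] tooly [ 0.001  1.    -0.   ]
shift units [ 0.02 -0.07  0.06]
turn deg/units [1.000e-01 0.000e+00 1.799e+02] [6.000e-04 0.000e+00 9.996e-01]
turn deg/units [-0.   0.1 -0.1] [-0.      0.0004 -0.0004]
```

```bash
python3 -m pendant '.1 -.23 0 0 0 0 0;.11 -.22 0 0 0 0 0;.37 -.34 0 0 0 0 0;.47 -.17 0 0 0 0 0;.50 .02 0 0 0 0 0;0 0 0 0 0 0 0'
python3 -m pendant '.45 .21 0 0 0 0 0;.34 .37 0 0 0 0 0;.17 .47 0 0 0 0 0;-.02 .5 0 0 0 0 0;0 0 0 0 0 0 0'
python3 go.py .513 -.095 .22
```

```text
clock: 4.65
eef_pos: [0.5348, -0.1342, 0.2215]
eef_rot: [0.005, 3.141, 0.002]
ft_force: [-0.4, -0.8, 5.6]
opening: 0.0139
finger_force: 59.4
clock: 5.07
eef_pos: [0.5139, -0.093, 0.2215]
eef_rot: [-0.002, 3.139, 0.001]
ft_force: [1.8, 0.5, 5.7]
opening: 0.014
finger_force: 59.8
t 5.07 pos [ 0.5139 -0.093   0.2215] F [1.8 0.5 5.7] open 0.014 ff 59.8 q [-0.41  0.19  0.6   1.72 -0.12  1.26  1.8 ]
toolx [-1.    -0.001 -0.003] tooly [-0.001  1.     0.001]
shift units [ 0.04 -0.08  0.06]
turn deg/units [-3.000e-01  1.000e-01 -1.799e+02] [-1.400e-03  3.000e-04 -9.997e-01]
turn deg/units [0.  0.2 0.1] [0.0002 0.0009 0.0003]
```

```bash
python3 -m pendant '-.21 .45 0 0 0 0 0;-.37 .34 0 0 0 0 0;-.47 .17 0 0 0 0 0;-.5 -.02 0 0 0 0 0;-.45 -.21 0 0 0 0 0;-.34 -.37 0 0 0 0 0;-.17 -.47 0 0 0 0 0;.02 -.5 0 0 0 0 0'
python3 -m pendant '.21 -.45 0 0 0 0 0;.37 -.34 0 0 0 0 0;.47 -.17 0 0 0 0 0;.50 .02 0 0 0 0 0;.45 .21 0 0 0 0 0;.34 .37 0 0 0 0 0;.17 .47 0 0 0 0 0;-.02 .5 0 0 0 0 0'
python3 -m pendant '-.21 .45 0 0 0 0 0;-.37 .34 0 0 0 0 0;-.47 .17 0 0 0 0 0;-.5 -.02 0 0 0 0 0;-.45 -.21 0 0 0 0 0;-.34 -.37 0 0 0 0 0;-.17 -.47 0 0 0 0 0;.02 -.5 0 0 0 0 0'
python3 go.py .5755 -.1102 .2215
python3 - <<'E'
from h import *
from cell import manip
f=manip.grab_frame("scene");cv2.imwrite("pics/s3.png",crop(f,185,145,80,60,10))
E
```

```text
clock: 5.73
eef_pos: [0.5757, -0.1107, 0.2214]
eef_rot: [-0.002, -3.141, 0.0]
ft_force: [-7.5, 2.6, 11.9]
opening: 0.0137
finger_force: 60.6
clock: 6.4
eef_pos: [0.5129, -0.0956, 0.2215]
eef_rot: [0.006, 3.14, -0.001]
ft_force: [10.2, -3.2, 0.9]
opening: 0.014
finger_force: 59.3
clock: 7.07
eef_pos: [0.5758, -0.1104, 0.2213]
eef_rot: [-0.002, -3.14, -0.0]
ft_force: [-7.6, 3.1, 13.4]
opening: 0.0139
finger_force: 61.1
t 7.07 pos [ 0.5758 -0.1104  0.2213] F [-7.6  3.1 13.4] open 0.0139 ff 61.1 q [-0.32  0.35  0.6   1.55 -0.2   1.3   1.87]
toolx [-1.     0.001  0.001] tooly [0.001 1.    0.   ]
shift units [ 0.01  0.01 -0.01]
turn deg/units [-1.000e-01 -0.000e+00  1.799e+02] [-7.000e-04 -1.000e-04  9.997e-01]
turn deg/units [ 0.  -0.1 -0.1] [ 0.     -0.0004 -0.0003]
```

View pics/s3.png

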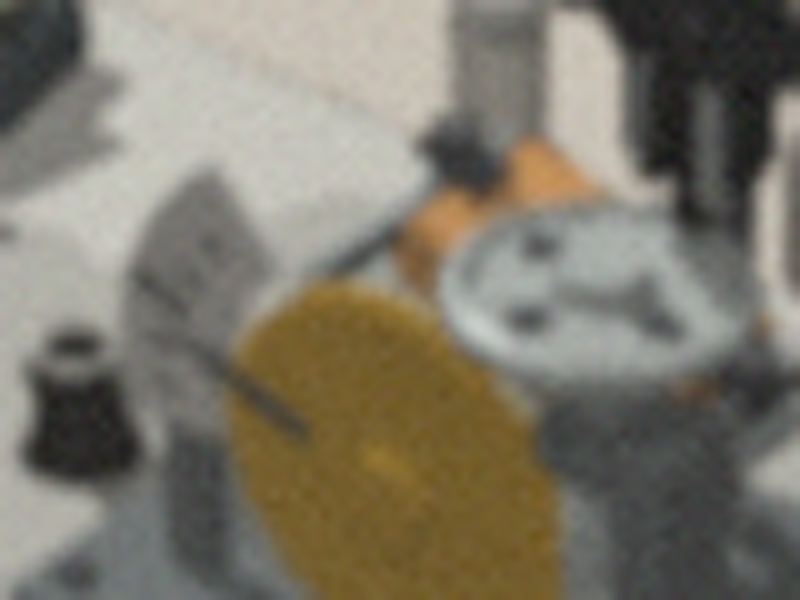

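The pointer runs from (305,435) to its tip at about (185,335). The broad 20 mark runs from (135,278) to about (195,325), so the pointer is still a few degrees short. I'll put a number on it.

```bash
python3 - <<'E'
from h import *
f=pickle.load(open("scene.pkl","rb"))
for x,r in((.54,.080),(.54,.098),(.535,.077),(.535,.04)):
  print(x,r,[(a,((proj(f,[x,-.0176+r*np.cos(np.radians(a)),.085+r*np.sin(np.radians(a))])-[185,145])*10).astype(int).tolist()) for a in(12.6,15.1,17.6,20,30)])
E
```

```text
0.54 0.08 [(12.6, [132, 313]), (15.1, [134, 304]), (17.6, [136, 296]), (20, [138, 288]), (30, [151, 257])]
0.54 0.098 [(12.6, [86, 280]), (15.1, [88, 269]), (17.6, [90, 258]), (20, [93, 249]), (30, [108, 211])]
0.535 0.077 [(12.6, [128, 326]), (15.1, [129, 318]), (17.6, [131, 310]), (20, [133, 302]), (30, [146, 273])]
0.535 0.04 [(12.6, [224, 396]), (15.1, [225, 392]), (17.6, [226, 387]), (20, [227, 383]), (30, [234, 368])]
```

```bash
python3 -m pendant '.21 -.45 0 0 0 0 0;.37 -.34 0 0 0 0 0;.47 -.17 0 0 0 0 0;.50 .02 0 0 0 0 0;.45 .21 0 0 0 0 0;.34 .37 0 0 0 0 0;.17 .47 0 0 0 0 0;-.02 .5 0 0 0 0 0'
python3 -m pendant '-.21 .45 0 0 0 0 0;-.37 .34 0 0 0 0 0;-.47 .17 0 0 0 0 0;-.5 -.02 0 0 0 0 0;-.45 -.21 0 0 0 0 0;-.34 -.37 0 0 0 0 0;-.17 -.47 0 0 0 0 0;.02 -.5 0 0 0 0 0'
python3 go.py .5755 -.1102 .2215
python3 - <<'E'
from h import *
from cell import manip
F=[manip.grab_frame("scene") for _ in range(10)];f=F[0]; f["frame"]=np.mean([g["frame"] for g in F],0).astype(np.uint8)
pickle.dump(f,open("s4.pkl","wb"));cv2.imwrite("pics/s4.png",crop(f,190,155,40,40,15))
E
```

```text
clock: 7.78
eef_pos: [0.513, -0.0953, 0.2215]
eef_rot: [0.005, 3.141, -0.0]
ft_force: [8.4, -3.8, 2.7]
opening: 0.0138
finger_force: 59.8
clock: 8.45
eef_pos: [0.5759, -0.1103, 0.2213]
eef_rot: [-0.001, -3.14, -0.0]
ft_force: [-10.5, 3.0, 15.5]
opening: 0.0138
finger_force: 61.3
t 8.45 pos [ 0.5759 -0.1103  0.2213] F [-10.5   3.   15.5] open 0.0138 ff 61.3 q [-0.32  0.35  0.59  1.55 -0.2   1.3   1.87]
toolx [-1.     0.001  0.002] tooly [0.001 1.    0.   ]
shift units [ 0.01  0.01 -0.01]
turn deg/units [-1.000e-01 -0.000e+00  1.799e+02] [-8.000e-04 -1.000e-04  9.997e-01]
turn deg/units [ 0.  -0.1 -0.1] [ 0.0001 -0.0005 -0.0003]
```

View pics/s4.png

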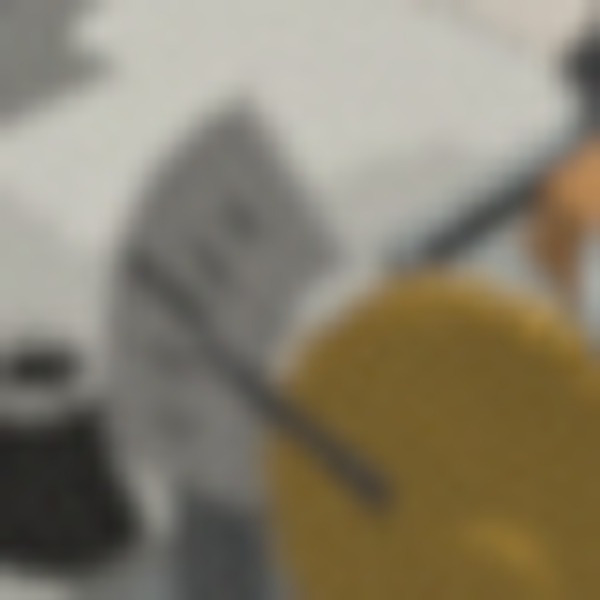

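The pointer, from (385,495) to (215,350), now runs nearly into the broad 20 mark, which ends at (135,255). I'll check this with a line fit on the dark pointer over the brass, compared with the projected direction for each candidate angle.

```bash
python3 - <<'E'
from h import *
yaw=np.radians(-1.5);ex=np.array([np.cos(yaw),np.sin(yaw),0]);ey=np.array([-np.sin(yaw),np.cos(yaw),0])
for n in("scene","s4"):
    f=pickle.load(open(n+".pkl","rb"));I=f["frame"].astype(float)
    dark=lambda: None
    pts=[]
    for u in range(204,217):   # per column, darkest weighted row near the pointer
        g=I[:,u].sum(1)[160:196 if u>207 else 190]; k=int(np.argmin(np.where(np.arange(len(g))>8,g,999)))
        w=np.clip(np.median(g[max(k-4,0):k+5])-g[max(k-2,0):k+3],0,None); pts.append((u,160+max(k-2,0)+(w*np.arange(len(w))).sum()/w.sum(),g[k]))
    print(n,np.round(pts,1).tolist())
    p=np.array(pts)[:,:2]; vx,vy,_,_=cv2.fitLine(p.astype(np.float32),cv2.DIST_HUBER,0,.01,.01).ravel(); print("slope",vy/vx)
C=np.array([.535,-.028,.085])
pr=lambda r,a:proj(f,C+ey*r*np.cos(np.radians(a))+np.array([0,0,r*np.sin(np.radians(a))]))
for a in(7.6,10.1,12.6,15.1,17.6,20.1):
    d=pr(.03,a)-pr(.077,a);print(a,round(d[1]/d[0],3),pr(.077,a).round(1),pr(.03,a).round(1))
E
```

```text
scene [[204.0, 188.7, 209.0], [205.0, 188.7, 217.0], [206.0, 182.7, 237.0], [207.0, 183.8, 227.0], [208.0, 184.0, 193.0], [209.0, 184.7, 208.0], [210.0, 185.3, 197.0], [211.0, 186.2, 200.0], [212.0, 186.8, 188.0], [213.0, 187.7, 196.0], [214.0, 187.9, 198.0], [215.0, 188.2, 207.0], [216.0, 188.6, 227.0]]
slope 0.49905372
s4 [[204.0, 188.6, 219.0], [205.0, 188.7, 226.0], [206.0, 180.2, 235.0], [207.0, 181.3, 221.0], [208.0, 182.1, 209.0], [209.0, 182.8, 209.0], [210.0, 183.5, 209.0], [211.0, 184.4, 202.0], [212.0, 185.3, 198.0], [213.0, 186.0, 202.0], [214.0, 187.0, 195.0], [215.0, 187.5, 205.0], [216.0, 187.5, 234.0]]
slope 0.70086515
7.6 0.66 [200.8 180.5] [213.  188.5]
10.1 0.707 [200.9 179.6] [213.  188.1]
12.6 0.755 [201.  178.7] [213.  187.8]
15.1 0.804 [201.2 177.8] [213.1 187.5]
17.6 0.854 [201.3 177. ] [213.2 187.1]
20.1 0.905 [201.6 176.2] [213.3 186.8]
```

The slope is about 0.85 now, against about 0.69 at the start. That gives about 17.6° now from 10.1° at the start. I'll add a bit over half a turn, which lands near 19.2° and stays in range even if I'm off by one turn. Then I'll release and rise.

```bash
python3 -m pendant '.21 -.45 0 0 0 0 0;.37 -.34 0 0 0 0 0;.47 -.17 0 0 0 0 0;.50 .02 0 0 0 0 0;.45 .21 0 0 0 0 0;.34 .37 0 0 0 0 0;.17 .47 0 0 0 0 0;-.02 .5 0 0 0 0 0'
python3 -m pendant '-.21 .45 0 0 0 0 0;-.37 .34 0 0 0 0 0;0 0 0 0 0 0 0;0 0 0 0 0 0 0'
python3 -m pendant '0 0 0 0 0 0 1;0 0 0 0 0 0 1;0 0 0 0 0 0 1;0 0 0 0 0 0 1;0 0 0 0 0 0 1;0 0 0 0 0 0 1'
python3 -m pendant '0 0 -.4 0 0 0 1;0 0 -.8 0 0 0 1;0 0 -.8 0 0 0 1;0 0 -.8 0 0 0 1;0 0 -.8 0 0 0 1;0 0 0 0 0 0 1;0 0 0 0 0 0 1'
python3 - <<'E'
from h import *
from cell import manip
F=[manip.grab_frame("scene") for _ in range(10)];f=F[0]; f["frame"]=np.mean([g["frame"] for g in F],0).astype(np.uint8)
pickle.dump(f,open("s5.pkl","wb"));cv2.imwrite("pics/s5.png",crop(f,190,135,80,60,10))
I=f["frame"].astype(float)
print([(u,160+int(np.argmin(I[168:192,u].sum(1)))+8) for u in range(206,216)])
E
```

```text
clock: 9.62
eef_pos: [0.513, -0.0952, 0.2214]
eef_rot: [0.005, 3.141, -0.0]
ft_force: [8.4, -3.2, 4.9]
opening: 0.0139
finger_force: 60.0
clock: 9.95
eef_pos: [0.5293, -0.0751, 0.2214]
eef_rot: [0.002, 3.14, -0.002]
ft_force: [2.0, -2.2, 9.3]
opening: 0.0137
finger_force: 60.6
clock: 10.45
eef_pos: [0.5273, -0.0749, 0.2205]
eef_rot: [-0.002, -3.141, -0.0]
ft_force: [0.5, 0.8, -0.5]
opening: 0.0843
finger_force: 0.0
clock: 11.03
eef_pos: [0.5281, -0.0752, 0.3125]
eef_rot: [0.002, 3.139, 0.0]
ft_force: [-0.3, 0.7, -0.4]
opening: 0.0854
finger_force: 0.0
[(206, 191), (207, 190), (208, 182), (209, 182), (210, 183), (211, 184), (212, 185), (213, 186), (214, 187), (215, 187)]
```

View pics/s5.png

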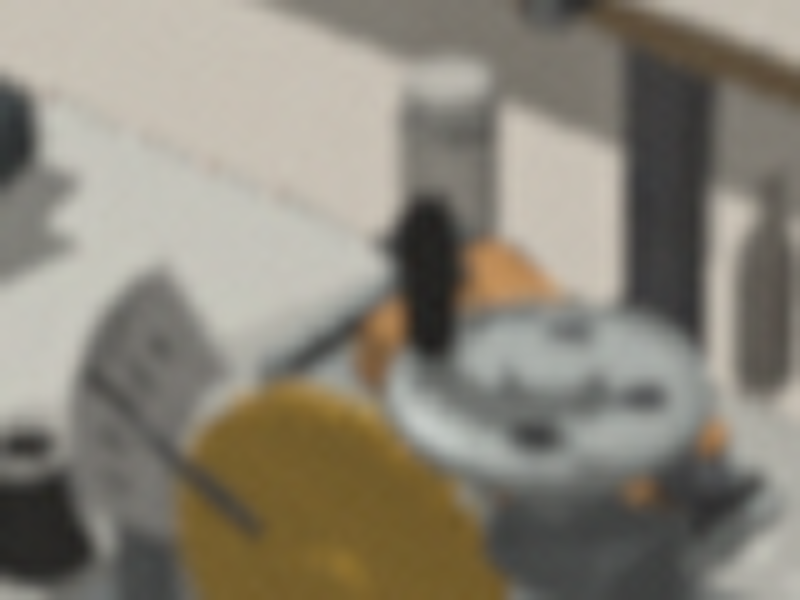

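The handle is free, at (430,280). The pointer runs from (260,530) to (150,435) and lines up with the 20 mark up to (90,375). The pointer sits in front of the scale, so parallax matters; I'll compare sub-pixel slopes to be sure.

```bash
python3 - <<'E'
from h import *
from scipy.optimize import brentq
yaw=np.radians(-1.5);ey=np.array([-np.sin(yaw),np.cos(yaw),0])
def ridge(I,a,b,hw=2.5):
    # dark ridge sampled across the line a-b, twice refined
    a,b=np.float64(a),np.float64(b)
    for _ in range(4):
        d=(b-a)/np.linalg.norm(b-a);n=np.array([-d[1],d[0]]);o=np.linspace(-hw,hw,21);pts=[]
        for t in np.linspace(0,1,24):
            q=a+(b-a)*t+o[:,None]*n
            g=cv2.remap(I,q[None,:,0].astype(np.float32),q[None,:,1].astype(np.float32),cv2.INTER_LINEAR).ravel()
            base=np.interp(o,[o[0],o[-1]],[g[:3].mean(),g[-3:].mean()]);w=np.clip(base-g,0,None)
            pts.append(a+(b-a)*t+n*(w*o).sum()/(w.sum()+1e-9))
        p=np.float32(pts);vx,vy,x,y=cv2.fitLine(p,cv2.DIST_HUBER,0,.01,.01).ravel();s=vy/vx
        a=np.array([a[0],y+s*(a[0]-x)]);b=np.array([b[0],y+s*(b[0]-x)])
    return s,a.round(2),b.round(2)
for n,P in(("scene",((207.5,183.5),(214,188))),("s4",((206.5,180.5),(214.5,187.3))),("s5",((206.5,180),(214.5,187)))):
    f=pickle.load(open(n+".pkl","rb"));I=f["frame"].sum(2,dtype=np.float32)
    s,a,b=ridge(I,*P);out=[]
    for C in([.535,-.028,.085],[.54,-.018,.085],[.535,-.028,.083]):
        C=np.array(C)
        def sl(t):
            e=ey*np.cos(np.radians(t))+np.array([0,0,np.sin(np.radians(t))]);d=proj(f,C+.03*e)-proj(f,C+.065*e);return d[1]/d[0]-s
        out.append(round(brentq(sl,-20,45),2))
    print(n,"slope",round(float(s),3),a,b,"deg",out)
    print("  mark",ridge(I,(199.5,173),(203.5,177.3),2))
E
```

```text
scene slope 0.699 [207.5  183.66] [214.   188.21] deg [9.69, 9.76, 9.65]
  mark (np.float32(0.84694856), array([199.5 , 172.88]), array([203.5 , 176.27]))
s4 slope 0.853 [206.5  180.55] [214.5  187.37] deg [17.53, 17.57, 17.5]
  mark (np.float32(0.93152755), array([199.5 , 172.86]), array([203.5 , 176.59]))
s5 slope 0.878 [206.5  180.11] [214.5  187.13] deg [18.77, 18.8, 18.74]
  mark (np.float32(0.9296068), array([199.5 , 172.89]), array([203.5 , 176.61]))
```

The slopes give 9.7°, 17.5° and 18.8°, which fits 10.1° → 17.6° → 19.2° from the turns counted. The gripper is clear, so I'm handing in.

```bash
python3 -c "
from cell import manip
print(manip.hand_in())"
```

```text
the job is handed in; nothing more can be done
None
```

The job is handed in with the table at about 19.2° by turn count (18.8° by the camera fit), inside the 18–22° band; the handle is released, the gripper is clear, and nothing loose was touched as far as I could tell; no verdict was returned.

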